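# Dose the syrup and open the safety-capped flavouring

## Robot

A 6-joint arm with a two-finger parallel gripper is mounted at the origin on the work surface. World frame = base frame: x ahead of the robot, y to its left, z up, the work surface at z = 0. Lengths are in m, angles in rad, forces in N, time in s.
With the tool pointing down it reaches from about 0.3 to 0.85 m from the base axis. Payload 5.4 kg.
Tool frame: the origin (TCP) lies midway between the tips of the shut fingers; the grasp point (between the pads) lies 19 mm behind it; z points along the fingers, y is the line along which they close (so a half turn about z gives the same grasp; the last joint's range is limited). The gripper opens to 85 mm and grips with 20 to 120 N. Pads are 22 mm wide; open, the fingers measure 114 mm over their backs; the gripper's body (76 mm by 85 mm) begins 54 mm behind the grasp point. The pads swing forward as they close: fully open they stand 13 mm farther back than shut.
Start: joints at [-0.21, 0.158, 1.597, -0, 1.386, -0.21], TCP at [0.575, -0, 0.231] pointing down, gripper open.
Joint ranges: [-2.91, 2.91], [-0.94, 2.29], [0.18, 2.7], [-1.29, 4.43], [0.17, 2.64], [-3, 3]. Speed limits (rad/s): [2.57, 2.57, 3.14, 3.14, 3.14, 3.14].

## Interface

Orientations are given as a rotation vector (axis times angle).
In Python, from rig import r, optics gives the robot as it stands (r), with the cameras (optics). Calls block until the motion is done:
- r.move_pose(position, orientation): joint-space move of the TCP to a pose.
- r.move_linear(position, velocity=0.15, attitude=None): straight line of the TCP; attitude=None keeps the orientation; velocity is the mean speed in m/s.
- r.movej(angles): joint-space move.
- r.ungrasp() and r.clamp(grasp_force=None): open the fingers fully, or close them until they stop; grasp_force is the grip in N (None keeps the last).
- r.dwell(seconds).
- r.solve_ik(position, orientation): joint angles nearest the present ones, or None.
- r.observe(): the state.
- optics.grab_frame(name): name is "scene" or "side" or "wrist"; returns a dict with "frame" (400x640x3 uint8, blue, green, red), "fx", "fy", "cx", "cy" (pixels), "R" (3x3) and "t" (3): a world point X has camera coordinates R X + t. Camera axes: x right, y down, z forward; pixel columns grow to the right and rows downward; lengths in m; the calibration is good to about 2 mm. A picture is of the moment at which its call begins. There is no depth.
A pose or a line that the arm cannot do raises r.MotionError and nothing moves.
- r.finish_job(): hands the job in; it is judged then, once.
The state is a dict: "time": time; "qpos": joint angles; "joint_velocities": joint speeds; "tau": joint torques, N m; "ee_pos": TCP position; "tool_rot": TCP orientation; "contact_force": force on the tool from outside, world axes, zero at the start; "ft_torque": the same for the moment, N m; "grip_width": opening from 0.0 (shut) to 1.0 (fully open); "grasp_force": force on a finger pad.
Only numpy, scipy, OpenCV 4.12 (cv2) and the standard library are available. Lean on these libraries where they do the work, as an engineer would, in place of code of your own. Each camera call takes 0.05 s, during which the arm holds its last target. There are 200 camera calls.

## Task

Start a batch of mint filling: press the head of the syrup pump right down to its stop, so that it doses into the bowl, and let it come up again; then push down the safety cap of the square bottle strapped in the steel cradle, twist it anticlockwise until it is free and lift it straight off. Finish while still holding the cap in the gripper, level and about 5 cm clear above the open neck, and leave everything else on the bench where it stands.

Things in the scene. Friction and masses are not known exactly. Their poses are not given: they have to be found in the camera images.
- pump_head (a joint): Sprung black head of the syrup pump, on a round cream-coloured bottle (86 mm wide, fixed to the bench). 0 m = fully up, grows as it is pressed straight down, 0.022 m = its stop. The spring takes about 4 N to start and 10 N at the stop, and lifts the head again when it is let go.
- pump_top (a point): Centre of the pump head's flat round top, 38 mm across, 246 mm above the bench when up; it moves down with the head. Axes as the pump's: a spout 11 mm thick runs from the head 86 mm along the local -x, over the bowl. The collar below the head is 44 mm wide.
- flask: Square off-white bottle, 92 mm wide, fixed upright in a steel cradle (base plate 124 mm square): it neither turns nor lifts. Origin at the centre of the cradle's underside on the bench, z up. Shoulder: a flat of 60 mm diameter at 150 mm height. On it the neck, 32 mm wide (42 mm over its three hooks), rim at 174 mm, under the cap.
- flask_rim (a point): Centre of the rim of the square bottle's neck, 174 mm above the bench; axes as flask. Hidden in the cap until it is off.
- cap: Loose round black ribbed push-and-turn cap of the square bottle, 52 mm wide, 32 mm high, 45 g. Origin at the centre of its lower edge, z up; at the start its axes agree with flask and its edge is 156 mm above the bench, 6 mm above the shoulder. It cannot turn or lift until pushed down 3.5 mm or more; after 6 mm its edge rests on the shoulder. Its spring gives 3 N at rest, 9 N fully down.
- cap_top (a point): Centre of the cap's top face, 32 mm above the cap's origin; 188 mm above the bench at the start. Kept pushed down, the cap turns anticlockwise seen from above: past about 37 degrees its three inner lugs are clear of the neck's hooks, at 60 degrees they are midway in the gaps (best for lifting straight up), near 83 degrees they meet the next stops.
- bowl: Steel mixing bowl, 112 mm wide and 55 mm high, loose, on a black kitchen scale (18 mm high, fixed) under the pump's spout; bystander. Origin under its foot.
- vanilla: Round amber bottle with a plain black screw cap, 54 mm wide, 150 mm high, standing loose near the middle; bystander. Origin under its foot.
- nibs: Brown jar with a black lid, 72 mm wide, 90 mm high, loose, at the left; bystander. Origin under its foot.
- spatula: Spatula, 260 mm long, lying loose at the right; bystander.
- brush: Pastry brush, 200 mm long, lying loose at the left; bystander.

How it is judged:
By the outcome, as a careful person would: the job done as asked, in the order asked, and still so for the second after the job is handed in, while the arm keeps its last pose, push and grip.
It also fails if it takes over 48 s, if anything falls off the work surface, if the arm or the gripper's body presses on something with over 40 N, if the wrist force passes 120 N, or if a joint passes its speed limit or range.

## Working session

There is one attempt and no reset: what is moved stays moved. The work goes in short steps, each a Python script; the robot and the scene stay as the last script left them, time stands still between calls to the robot, and variables do not carry over. Pictures are saved under pics/ and viewed, at most 10 in all, crops included, and the job is handed in when it is done.

```bash
mkdir -p pics; python3 - <<'E'
from rig import r, optics
import cv2,numpy as np
for n in("scene","side","wrist"):
    f=optics.grab_frame(n);cv2.imwrite(f"pics/{n}0.png",f["frame"]);np.savez(f"{n}0.npz",**f)
    R=np.array(f["R"]);print(n,f["fx"],f["cx"],f["cy"],-R.T@f["t"],R[2])
print(r.observe())
E
```

```text
scene 388.8286326380839 316.820817722843 201.85275699711133 [1.22337096 0.24562701 1.22041903] [-0.54842194 -0.17809471 -0.81701631]
side 384.0338801259133 325.09246038716765 199.10846514986832 [-0.23555668 -0.83816339  0.92981726] [ 0.54689092  0.61117199 -0.57217054]
wrist 287.5310583367036 318.7059817004046 202.75781564819073 [0.57459935 0.07986135 0.37398026] [-0.0025196 -0.3125806 -0.9498879]
{'time': 0.15, 'qpos': array([-2.10101640e-01,  1.58877751e-01,  1.59795421e+00, -2.48935784e-06,
        1.38618536e+00, -2.10097820e-01]), 'joint_velocities': array([ 1.57460218e-03, -3.24410394e-03, -3.79299596e-03, -4.73902043e-05,
       -7.45000558e-04,  1.31379599e-03]), 'tau': array([-2.14565043e-04, -3.96382570e+01, -3.31784391e+01, -3.73612720e-04,
        5.52137004e-03,  3.93964319e-05]), 'ee_pos': array([5.74538350e-01, 7.55953642e-05, 2.30552357e-01]), 'tool_rot': array([-2.22060075e+00, -2.22059328e+00,  1.22034635e-03]), 'contact_force': array([-0.2323555 , -0.0563747 , -0.24367351]), 'ft_torque': array([ 0.01130126,  0.00432865, -0.01956669]), 'grasp_force': 0.0, 'grip_width': 0.9997246076423205}
```

View pics/scene0.png

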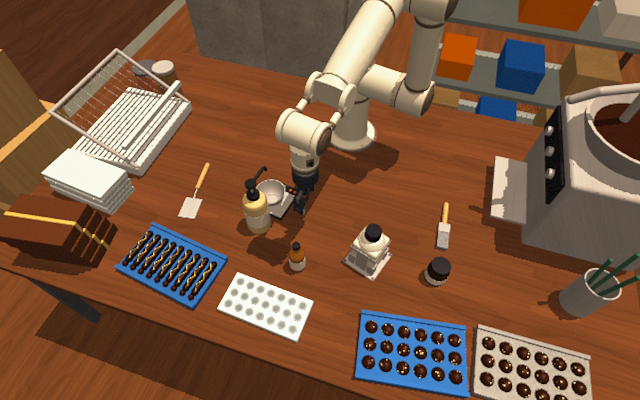

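View pics/side0.png

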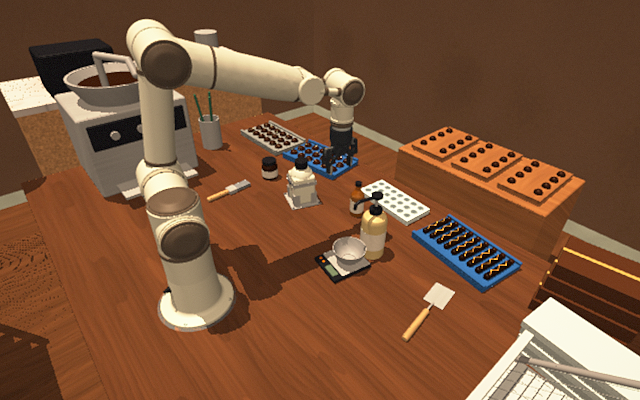

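The scene view shows the pump head near (251,186) with its spout toward (264,169), and the flask cap at (374,233). In the side view the pump head is near (376,202) and the cap at (301,163). I'll enlarge these next.

```bash
cat > h.py <<'E'
import numpy as np,cv2
def ray(f,u,v):
    R=np.array(f["R"]);c=-R.T@np.array(f["t"])
    return c,R.T@np.array([(u-f["cx"])/f["fx"],(v-f["cy"])/f["fy"],1])
def plane(f,u,v,z):
    c,d=ray(f,u,v);return c+d*(z-c[2])/d[2]
def proj(f,X):
    p=np.array(f["R"])@X+np.array(f["t"]);return p[0]/p[2]*f["fx"]+f["cx"],p[1]/p[2]*f["fy"]+f["cy"]
E
python3 - <<'E'
import cv2,numpy as np
from h import *
def crop(n,x,y):return cv2.resize(cv2.imread(f"pics/{n}0.png")[y:y+50,x:x+66],None,fx=6,fy=6,interpolation=cv2.INTER_NEAREST)
m=np.vstack([np.hstack([crop("scene",230,155),crop("scene",340,215)]),np.hstack([crop("side",345,180),crop("side",270,145)])])
cv2.imwrite("pics/m.png",m)
s=np.load("scene0.npz");d=np.load("side0.npz")
print(plane(s,251,186,.246),plane(s,374,231,.188),plane(d,376,198,.246),plane(d,301,160,.188))
E
```

```text
[ 0.57559161 -0.18333062  0.246     ] [0.58024429 0.22250466 0.188     ] [ 0.54543787 -0.20481931  0.246     ] [0.5771167  0.21785523 0.188     ]
```

View pics/m.png

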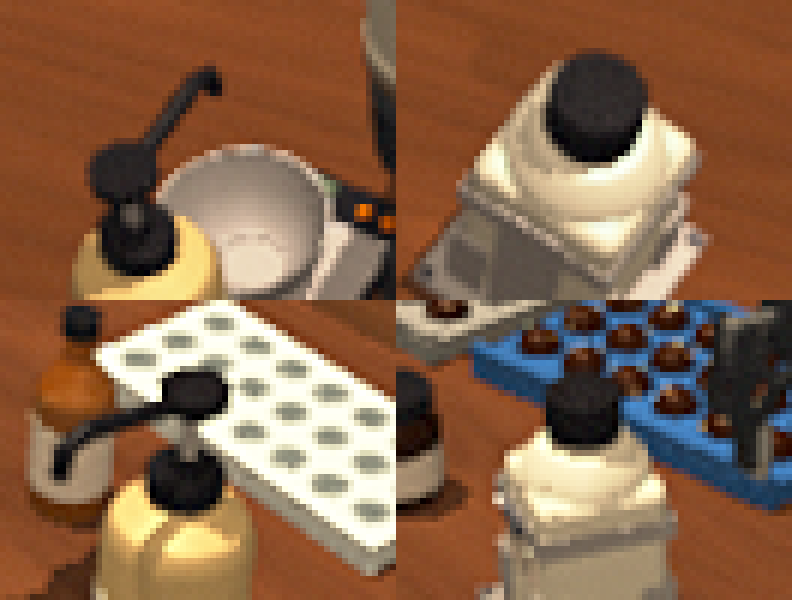

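View pics/wrist0.png

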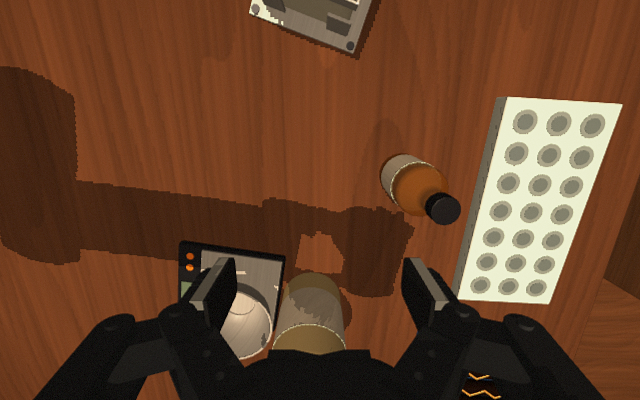

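The montage gives the pump top disc centre at about scene (250.5,182.5) / side (377.5,194), and the spout tip at scene (265,167.5). The cap top is at scene (374,230.3) / side (301.3,160). The wrist view shows the clear bench with the pump at bottom centre and the flask cradle at the top. I'll refine with masks and hover wrist views.

```bash
python3 - <<'E'
from rig import r, optics
from h import *
from scipy.spatial.transform import Rotation as Ro
s=np.load("scene0.npz");d=np.load("side0.npz")
P=(plane(s,250.5,182.5,.246)+plane(d,377.5,194,.246))/2;C=(plane(s,374,230.3,.188)+plane(d,301.3,160,.188))/2
print(plane(s,250.5,182.5,.246),plane(d,377.5,194,.246),plane(s,374,230.3,.188),plane(d,301.3,160,.188))
print("spout",plane(s,264.5,167.5,.236),plane(d,356,206,.236))
ori=r.observe()["tool_rot"]
# wrist camera looks from +y side of the tool; see each thing from a hover with -y offset
out=[]
for n,X,h in(("pump",P,.36),("cap",C,.32)):
    r.move_pose([X[0],X[1]-.07,h],ori)
    f=optics.grab_frame("wrist");np.savez(n+"w.npz",**f);im=f["frame"]
    cv2.imwrite(f"pics/{n}w.png",im)
    print(n,proj(f,X),r.observe()["time"],r.observe()["qpos"].round(2));out.append(im)
cv2.imwrite("pics/w.png",cv2.resize(np.vstack(out),(480,600)))
E
```

```text
[ 0.56318158 -0.19048743  0.246     ] [ 0.56572709 -0.19255927  0.246     ] [0.57778694 0.22192774 0.188     ] [0.57803337 0.21711061 0.188     ]
spout [ 0.48418187 -0.17636699  0.236     ] [ 0.47685922 -0.18577496  0.236     ]
pump (np.float64(319.45059036776087), np.float64(121.9068078983331)) 1.325 [-0.63  0.23  1.26 -0.    1.65 -0.63]
cap (np.float64(318.7991405214504), np.float64(118.11351128437072)) 2.9 [0.05 0.17 1.41 0.   1.56 0.05]
```

View pics/w.png

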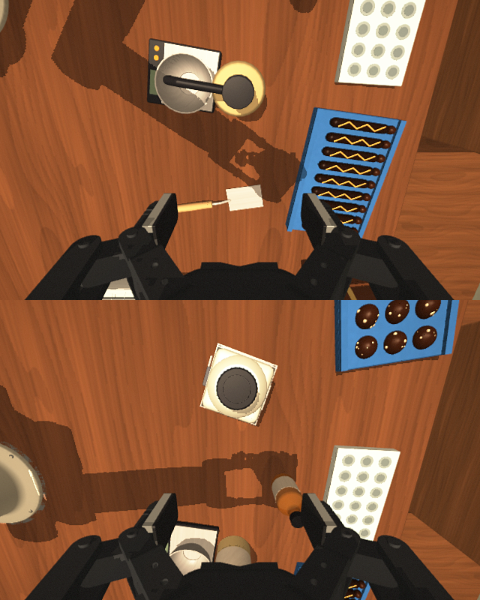

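The wrist views show both targets clearly, with the pump head at about (318,122) and its spout pointing left, and the cap at about (316,117) full-res. I'll fit circles to them, then press the pump.

```bash
cat >> h.py <<'E'
def dark(f,u,v,w):
    """largest dark blob near (u,v): opened so thin parts vanish; returns centre, radius"""
    u,v=int(u),int(v);g=f["frame"].max(2)[v-w:v+w,u-w:u+w]
    m=cv2.morphologyEx((g<75).astype(np.uint8),cv2.MORPH_OPEN,cv2.getStructuringElement(cv2.MORPH_ELLIPSE,(23,23)))
    c=max(cv2.findContours(m,0,2)[0],key=cv2.contourArea)
    (x,y),rad=cv2.minEnclosingCircle(c);e=cv2.fitEllipse(c)
    return (x+u-w,y+v-w,rad),(e[0][0]+u-w,e[0][1]+v-w,e[1])
E
python3 - <<'E'
from rig import r, optics
from h import *
for n,u,v,z in(("pump",318,122,.246),("cap",316,117,.188)):
    f=dict(np.load(n+"w.npz"));a,e=dark(f,u,v,45)
    print(n,a,e,plane(f,*e[:2],z),"expected r px",f["fx"]*(.019 if n=="pump" else .026)/np.linalg.norm(plane(f,*e[:2],z)-ray(f,0,0)[0]))
E
```

```text
Traceback (most recent call last):
  File "h.py", line 13, in dark
    c=max(cv2.findContours(m,0,2)[0],key=cv2.contourArea)
ValueError: max() iterable argument is empty
```

```bash
sed -i 's/(23,23)/(15,15)/; s/g<75/g<T/; s/def dark(f,u,v,w)/def dark(f,u,v,w,T=75)/' h.py
python3 - <<'E'
from rig import r, optics
from h import *
for n,u,v,z in(("pump",318,122,.246),("cap",316,117,.188)):
    f=dict(np.load(n+"w.npz"))
    print(f["frame"].max(2)[v,u-36:u+37:4])
    for T in(60,75,90):
        try:a,e=dark(f,u,v,45,T)
        except Exception as x:print(x);continue
        print(n,T,a,e,plane(f,*e[:2],z),"expected r px",f["fx"]*(.019 if n=="pump" else .026)/np.linalg.norm(plane(f,*e[:2],z)-ray(f,0,0)[0]))
E
```

```text
[ 28  38  42  43  96  94  93  94  89  90  86  86  86  80  62 254 253 237
 165]
max() iterable argument is empty
max() iterable argument is empty
pump 90 (320.5, 128.5, 19.557706832885742) (321.81714630126953, 131.00254821777344, (22.162094116210938, 40.47593307495117)) [ 0.56652951 -0.19913112  0.246     ] expected r px 21.22397221796315
[252 254 176  97  97  96  94  94  91  93  91  91  87  88  89  87 255 245
 233]
max() iterable argument is empty
max() iterable argument is empty
cap 90 (312.5, 139.0, 7.762187480926514) (312.5, 139.0, (13.62233829498291, 15.55722713470459)) [0.57197378 0.20066516 0.188     ] expected r px 26.977983726095427
```

```bash
python3 - <<'E'
from rig import r, optics
from h import *
for n,u,v,z in(("pump",318,122,.246),("cap",316,117,.188)):
    f=dict(np.load(n+"w.npz"))
    for T in(105,120):
        a,e=dark(f,u,v,45,T)
        print(n,T,np.round(a,1),e,plane(f,*e[:2],z),"cam",ray(f,0,0)[0],"expected r px",f["fx"]*(.019 if n=="pump" else .026)/np.linalg.norm(plane(f,*e[:2],z)-ray(f,0,0)[0]))
E
```

```text
pump 105 [315.9 122.2  23.2] (317.3784942626953, 124.22476959228516, (38.973419189453125, 45.592979431152344)) [ 0.56267233 -0.19345297  0.246     ] cam [ 0.5647241  -0.18064689  0.50273098] expected r px 21.252333821099167
pump 120 [315.9 122.2  23.2] (316.61546325683594, 122.17386245727539, (43.623085021972656, 44.310726165771484)) [ 0.56201506 -0.19174953  0.246     ] cam [ 0.5647241  -0.18064689  0.50273098] expected r px 21.258382512702084
cap 105 [316.2 118.4  28. ] (317.68357849121094, 121.08126449584961, (45.29560089111328, 56.89979934692383)) [0.576879   0.21689076 0.188     ] cam [0.57844187 0.22836877 0.46364354] expected r px 27.09736901725678
cap 120 [315.4 118.   28.4] (315.4465522766113, 117.9241943359375, (53.32865905761719, 56.090972900390625)) [0.57482602 0.21968821 0.188     ] cam [0.57844187 0.22836877 0.46364354] expected r px 27.10551838289397
```

```bash
python3 - <<'E'
from rig import r, optics
from h import *
ori=r.observe()["tool_rot"]
x,y=.563,-.192
r.clamp(20)
r.move_pose([x,y,.285],ori)
r.move_linear([x,y,.25],.08)
z0=r.observe()["contact_force"]
z=.244
while True:
    r.move_linear([x,y,z],.04);o=r.observe();F=o["contact_force"]-z0
    print(z,o["ee_pos"].round(4),F.round(1))
    if F[2]>20 or z<.212:break
    z-=.003 if z>.226 else .001
r.dwell(.3);o=r.observe();print(o["ee_pos"].round(4),(o["contact_force"]-z0).round(1),o["time"])
np.savez("pumpdown.npz",**optics.grab_frame("scene"))
r.move_linear([x,y,.26],.06);r.dwell(.1);r.move_linear([x,y,.30],.15)
np.savez("pumpup.npz",**optics.grab_frame("scene"))
a=np.load("pumpdown.npz")["frame"];b=np.load("pumpup.npz")["frame"]
c=cv2.resize(np.hstack([q[130:240,220:320] for q in(a,b)]),None,fx=4,fy=4);cv2.imwrite("pics/pp.png",c)
print(r.observe()["time"])
E
```

```text
0.244 [ 0.5637 -0.1925  0.2451] [2.5 0.  3.7]
0.241 [ 0.5636 -0.1924  0.2418] [ 2.6 -2.   4.6]
0.238 [ 0.5636 -0.1924  0.2387] [ 3.8 -1.9  6.1]
0.235 [ 0.5636 -0.1924  0.2359] [ 2.4 -1.7  6.6]
0.23199999999999998 [ 0.5636 -0.1924  0.2331] [ 1.4 -1.4  7.2]
0.22899999999999998 [ 0.5636 -0.1924  0.2303] [ 1.3 -0.5  8.5]
0.22599999999999998 [ 0.5636 -0.1924  0.2275] [ 1.5 -0.1  9.8]
0.22499999999999998 [ 0.5636 -0.1924  0.2267] [ 0.9 -0.3 10. ]
0.22399999999999998 [ 0.5636 -0.1924  0.2257] [ 0.9 -0.1  9.5]
0.22299999999999998 [ 0.5636 -0.1924  0.2248] [ 0.4 -0.2 10.4]
0.22199999999999998 [ 0.5636 -0.1924  0.224 ] [ 1.5 -0.2 10.7]
0.22099999999999997 [ 0.5637 -0.1924  0.224 ] [-1.4  0.8 14.4]
0.21999999999999997 [ 0.5637 -0.1924  0.2239] [-3.7  2.3 18.9]
0.21899999999999997 [ 0.5637 -0.1924  0.2239] [-5.3  3.1 23. ]
[ 0.5638 -0.1924  0.2239] [-4.7  2.6 21.4] 9.4
10.85
```

View pics/pp.png

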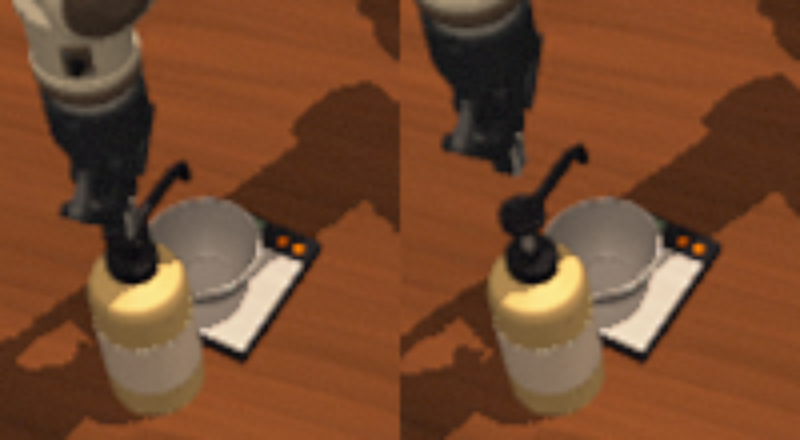

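The pump bottomed at 0.224 (left, head down on the collar) and sprang back up (right, head raised to about (520,215)). Next is the cap: open above it, re-measure, descend and grip.

```bash
python3 - <<'E'
from rig import r, optics
from h import *
ori=r.observe()["tool_rot"]
r.ungrasp()
for dy in(-.06,-.03):
    r.move_pose([.576,.2195+dy,.29],ori);r.dwell(.15)
    f=optics.grab_frame("wrist");u,v=proj(f,np.array([.576,.2195,.188]))
    for T in(110,120,130):
        a,e=dark(f,u,v,42,T);print(dy,T,np.round(a,1),np.round(e[2],1),plane(f,*e[:2],.188).round(4),plane(f,*a[:2],.188).round(4))
cv2.imwrite("pics/w2.png",f["frame"]);print(u,v,r.observe()["time"])
E
```

```text
-0.06 110 [317.5 131.3  30.9] [59.2 61. ] [0.5749 0.2198 0.188 ] [0.575  0.2197 0.188 ]
-0.06 120 [317.3 131.   31.1] [59.2 61.1] [0.5749 0.2198 0.188 ] [0.5749 0.2199 0.188 ]
-0.06 130 [317.5 131.   31.1] [59.5 61.2] [0.5748 0.2198 0.188 ] [0.575  0.2199 0.188 ]
-0.03 110 [318.  165.9  30.2] [56.7 59.6] [0.575 0.221 0.188] [0.575  0.2213 0.188 ]
-0.03 120 [318.  165.9  30.2] [56.8 59.6] [0.5749 0.221  0.188 ] [0.575  0.2213 0.188 ]
-0.03 130 [317.6 165.9  30.3] [57.1 59.7] [0.575 0.221 0.188] [0.5747 0.2212 0.188 ]
319.1652568913838 167.91944813847095 13.6083
```

View pics/w2.png

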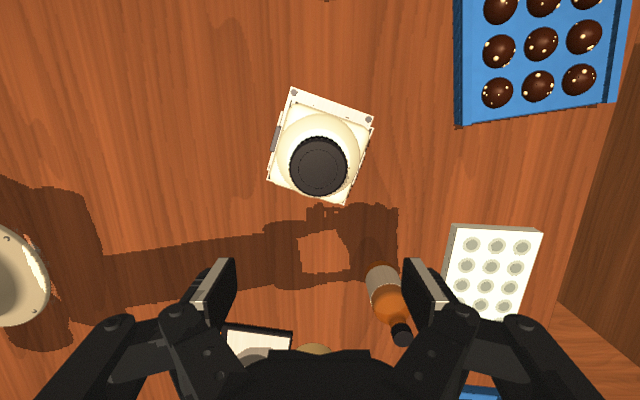

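The cap is at (318,166) full-res, ringed by the flat shoulder, and the bench around it is clear for the fingers. Its position is about (0.5755, 0.220). Now I'll descend, grip and push.

```bash
python3 - <<'E'
from rig import r, optics
from h import *
ori=r.observe()["tool_rot"]
x,y=.5752,.2198
r.move_pose([x,y,.23],ori)
r.move_linear([x,y,.156],.08);r.dwell(.1)
F0=r.observe()["contact_force"]
r.clamp(60);r.dwell(.2)
def st(s):
    o=r.observe();print(s,o["ee_pos"].round(4),(o["contact_force"]-F0).round(1),o["ft_torque"].round(2),round(o["grip_width"],3),round(o["grasp_force"],1),round(o["time"],2))
    return o["contact_force"]-F0
st("grip")
z=.156
while z>.145:
    z-=.002;r.move_linear([x,y,z],.03);F=st(round(z,3))
    if F[2]>15:break
E
```

```text
grip [0.5753 0.2198 0.1563] [-1.1 -0.3  4.1] [-0.03  0.19  0.06] 0.594 61.9 15.77
0.154 [0.5754 0.2199 0.1543] [-1.8 -0.6  4.1] [-0.08  0.26 -0.  ] 0.593 62.2 16.02
0.152 [0.5755 0.2199 0.1527] [-1.9 -1.3  6.2] [-0.12  0.44  0.03] 0.594 62.4 16.27
0.15 [0.5755 0.2199 0.151 ] [-3.2 -1.1  8. ] [-0.14  0.55 -0.04] 0.595 62.6 16.52
0.148 [0.5755 0.2199 0.1507] [-7.3 -3.  15.6] [-0.34  1.41  0.01] 0.593 63.3 16.77
```

```bash
python3 - <<'E'
from rig import r, optics
from h import *
o=r.observe();ori=o["tool_rot"]
x,y,z=.5755,.2200,.149
q=np.array(r.solve_ik([x,y,z],ori));q6=q[5]
for a in(0,20,40,60):
    q[5]=q6-np.radians(a);r.movej(q);r.dwell(.1);o=r.observe()
    print(a,o["ee_pos"].round(4),o["contact_force"].round(1),o["ft_torque"].round(2),round(o["grip_width"],3),round(o["grasp_force"],1),o["qpos"][5].round(3),round(o["time"],2))
f=optics.grab_frame("scene");np.savez("tw.npz",**f)
E
```

```text
0 [0.5756 0.2199 0.1507] [-6.3 -2.3 12.3] [-0.28  0.99 -0.  ] 0.596 63.1 0.171 17.12
20 [0.5759 0.2204 0.1508] [-3.6  0.3 11. ] [-0.08  0.81  0.1 ] 0.597 62.9 -0.178 17.64
40 [0.5758 0.2203 0.1508] [-4.8  0.  11.6] [-0.17  0.86  0.06] 0.596 62.9 -0.527 18.17
60 [0.5758 0.2202 0.1508] [-4.4 -0.5 11.7] [-0.25  0.83  0.08] 0.594 62.9 -0.876 18.69
```

```bash
python3 - <<'E'
from rig import r, optics
from h import *
F=0
for z in(.152,.155,.158,.162,.167,.172,.178):
    r.move_linear([.5755,.2200,z],.03);o=r.observe()
    print(z,o["ee_pos"].round(4),o["contact_force"].round(1),o["ft_torque"].round(2),round(o["grip_width"],3),round(o["time"],2))
    if o["contact_force"][2]<-8:print("STUCK");break
else:
    r.move_linear([.5755,.2200,.2255],.08);r.dwell(.3)
f=optics.grab_frame("scene");d=optics.grab_frame("side")
c=np.hstack([cv2.resize(f["frame"][170:290,320:440],None,fx=3.3,fy=3.3),cv2.resize(d["frame"][110:230,240:360],None,fx=3.3,fy=3.3)]);cv2.imwrite("pics/lift.png",c)
np.savez("ls.npz",**f);np.savez("ld.npz",**d)
o=r.observe();print(o["ee_pos"],o["tool_rot"],o["contact_force"],o["time"])
E
```

```text
0.152 [0.5758 0.2202 0.1531] [-3.3 -0.2  8.4] [-0.12  0.53  0.03] 0.595 18.99
0.155 [0.5757 0.2202 0.1555] [-2.2  0.4  5.5] [-0.03  0.34  0.03] 0.594 19.24
0.158 [0.5757 0.2201 0.1579] [0.2 0.2 1.5] [ 0.09 -0.08  0.04] 0.593 19.49
0.162 [0.5753 0.2199 0.1617] [0.5 0.4 0.1] [-0.04 -0.03 -0.  ] 0.595 19.77
0.167 [0.5757 0.22   0.1673] [ 0.1 -0.1 -0.2] [0.04 0.01 0.02] 0.595 20.09
0.172 [0.5757 0.22   0.1724] [-0.6  0.1 -0.2] [ 0.01 -0.01 -0.01] 0.591 20.41
0.178 [0.5757 0.22   0.1784] [-0.2 -0.2 -0.1] [ 0.   -0.01 -0.01] 0.597 20.76
[0.57537936 0.21996017 0.22521933] [-8.15991586e-01 -3.03190959e+00  4.44057426e-04] [ 0.27584495 -0.08488235 -0.76735093] 21.9
```

View pics/lift.png

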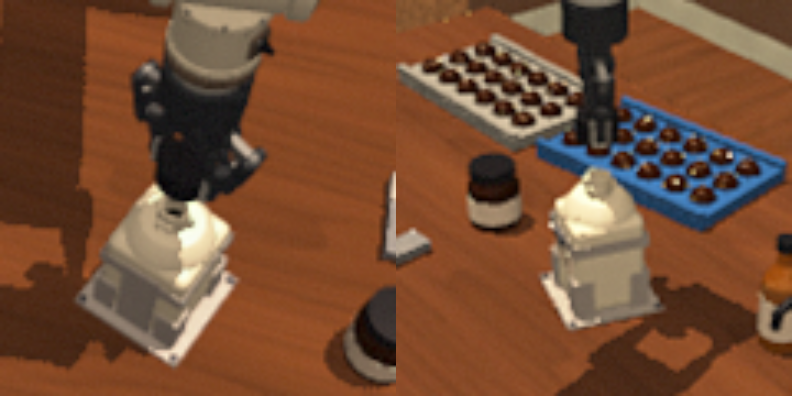

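```bash
python3 - <<'E'
from h import *
f=dict(np.load("ls.npz"))
R=np.array(f["R"]);cam=-R.T@f["t"]
d=cam[:2]-[.5755,.22];d/=np.linalg.norm(d)
for z in(.21,.218,.224,.23):print(z,proj(f,np.array([*(np.array([.5755,.22])+.026*d),z])))
print(f["frame"][218:242,374].max(1),f["frame"][218:242,375].max(1))
E
```

```text
0.21 (np.float64(372.78747836969177), np.float64(232.8701775308993))
0.218 (np.float64(373.1038921796669), np.float64(231.50393421933683))
0.224 (np.float64(373.3435434934184), np.float64(230.46914371968734))
0.23 (np.float64(373.58522973762916), np.float64(229.42556659302662))
[ 24  22  24  22  23  19  25  19  16  21  19  17  15 109 126  98  38  77
 146 139 122 120 231 254] [ 25  24  22  24  22  24  28  24  26  16  17  15  12 102 120 113 103 155
 164 138 127 172 251 255]
```

The cap's lower edge lies at row 230.5, which matches z ≈ 0.224, 5 cm above the rim. I'm handing in.

```bash
python3 - <<'E'
from rig import r, optics
print(r.finish_job())
E
```

```text
the job is handed in; nothing more can be done
None
```

The job is handed in, with no verdict returned: the pump was pressed to its stop and came back up, and the cap was pushed, turned 60° anticlockwise, lifted off and is held level about 5 cm above the open neck, at about 22 s on the robot's clock.

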